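Pack the sample carrier and hold its sprung retainer arm at the stop

ROBOT

A 7-joint arm with a two-finger parallel gripper is mounted at the origin on a cart in front of the work surface, level with it; the furniture and walls round the work are solid. World frame = base frame: x ahead of the robot, y to its left, z up, the work surface at z = 0. Lengths are in m, angles in rad, forces in N, time in s.
With the tool pointing down it reaches from about 0.4 to 0.875 m from the base axis. Payload 19.3 kg.
Tool frame: the origin (TCP) lies midway between the tips of the shut fingers; the grasp point (between the pads) lies 19 mm behind it; z points along the fingers, y is the line along which they close (so a half turn about z gives the same grasp; the last joint's range is limited). The gripper opens to 85 mm and grips with 20 to 120 N. Pads are 22 mm wide; open, the fingers measure 114 mm over their backs; the gripper's body (76 mm by 85 mm) begins 54 mm behind the grasp point. The pads swing forward as they close: fully open they stand 13 mm farther back than shut.
Start: joints at [-1.324, 0.521, -0.036, 1.599, 0.021, 1.021, -0.113], TCP at [0.195, 0.594, 0.231] pointing down, gripper open.
Joint ranges: [-2.91, 2.91], [-0.3, 2.13], [-1.5, 1.42], [0.17, 2.43], [-1.26, 4.41], [0.16, 1.93], [-2.52, 2.52]. Speed limits (rad/s): [1.89, 1.89, 2.39, 2.39, 3.01, 3.01, 3.01].

INTERFACE

Orientations are given as [roll, pitch, yaw] about the fixed x, y, z axes, in that order (R = Rz(yaw) Ry(pitch) Rx(roll)).
In Python, from workcell import * gives the robot as it stands.
- The arm moves only by the shell command python3 -m creep 'ROWS' [FORCE]. ROWS is JSON, a list that holds one entry, the list of rows, each a list of 7 numbers: the closure, from -1 (fully open) to 1 (shut), then the shift along the tool's x, y, z in m, then the turn, a rotation vector about the tool's x, y, z in degrees. A call has 1 to 10 rows; each row shifts and turns the commanded pose from where the row before left it, along the tool's axes as they then stand; what a row does not reach is not made up. A row lasts 1/10 s, in which the tool goes at most 50 mm and 8.59 degrees, less where a joint would pass 70% of its speed; a pose out of reach is approached as far as the arm can. A call is refused whole if a number of a shift passes 0.05 or a number of a turn 8.59, either way. A call with a gripper value outside its range is refused whole. The fingers move at their own pace and stop on an object; FORCE is the grip in N (left out, the last holds). Time passes only in rows, so rows that do not move let the fingers close. It gives the time, the measured TCP pose, the force, the opening and the grip force at its end, in the units of the state.
- observe(): the state, without advancing time (a new reading comes with each control period).
- grab_frame(name): name is "scene" or "side" or "wrist"; returns a dict with "image" (400x640x3 uint8, red, green, blue), "range_z" (400x640 float32, m along the optical axis (not along the pixel's ray), 0 where there is no reading), "fx", "fy", "cx", "cy" (pixels), "k1" (the pictures are not rectified: a ray, as slopes to the right and down, at radius r is drawn at 1 + k1 r^2 times it, then the intrinsics apply), "R" (3x3) and "t" (3): a world point X has camera coordinates R X + t; the wrist camera has in their place "T_tool_cam" (4x4, takes a point from camera to tool coordinates, whose origin is the TCP and whose axes are the flange's). Camera axes: x right, y down, z forward; pixel columns grow to the right and rows downward; lengths in m; the calibration is good to about 2 mm. A picture is of the moment at which its call begins: read the wrist's pose just before it.
- job_done(): hands the job in; it is judged then, once.
Trained networks look in a picture, given as the dict that the camera call returned (one of the last four; its "shot" number tells which), for a name from the list of things; names that differ only in an ending like _2 or _b are one class to them, and where a whole thing is asked for, a point or a joint stands for the part that bears it (a point fixed in the world has none). Each returns a list of dicts, best first, with "confidence" (0 to 1); they miss things now and then, are a little off and sometimes report something else, mostly with a low value. They report only what shows in the picture. A call takes as long as a camera call. They do not tell look-alikes from the thing itself.
- find_in(picture, thing): "extent" ([centre column, centre row, width, height] in pixels, round what is visible of it).
- outline_of(picture, thing): "region" (400x640 bool, what is visible of it) and "extent" ([centre column, centre row, width, height] in pixels, round what is visible of it).
- tip_of(picture, thing): "position" ([column, row] in pixels: a listed point, or the origin of a listed thing).
The state is a dict: "clock": time; "qpos": joint angles; "qd": joint speeds; "joint_efforts": joint torques, N m; "position": TCP position; "tool_rot": TCP orientation; "force": force on the tool from outside, world axes, zero at the start; "moment": the same for the moment, N m; "grip_width": finger opening in m; "finger_force": force on a finger pad.
Only numpy, scipy, OpenCV 4.12 (cv2) and the standard library are available. Lean on these libraries where they do the work, as an engineer would, in place of code of your own. Each camera call takes 0.05 s, during which the arm holds its last target. There are 200 camera calls.

TASK

Pack the loose squat jar and the loose tall, slim jar upright into the carrier's trough beside the jar that is already in it, all standing on the trough's floor. Then take the sprung retainer arm by its upright grip post and swing it over the jars, against its spring, until it is fully at its stop. Finish while still holding it there, so that a colleague can fit the locking pin; do not let go, and leave the tape roll, the notebook and the marker alone.

Things in the scene. Friction and masses are not known exactly. Their poses are not given: they have to be found in the camera images.
- carrier: Fixed aluminium carrier with a 6 mm base. Origin on the bench under the trough's centre, z up, y along the trough. Trough: one undivided row, inside 58 mm (x) by 164 mm (y), floor 6 mm and tops of the 4 mm walls 22 mm above the bench; the three jars (52 + 52 + 46 mm) fit in a row with 14 mm to spare in all. The hanger with the arm's pivot (113 mm tall) stands beyond its -y end.
- retainer (a joint): Angle of the sprung retainer arm about its upright pivot. 0 = at rest: the arm points 0.221 rad from the carrier's +x towards +y, clear of the trough. Grows anticlockwise seen from above to 1.35 = at the stop: the arm lies along the carrier's +y, over the jars. The spring pulls 2.4 N at the grip post at rest, 5.7 N at the stop, and swings the arm back when let go.
- pivot (a point): Point on the arm's pivot axis, 98 mm above the bench, at carrier x 0, y -141 mm. The arm is a flat cage of two aluminium plates, 22 mm wide, reaching 193 mm from the axis, its underside 90 mm and top 104 mm above the bench, so it passes over all packed jars.
- grip_post: Upright round black rubber grip post on the arm, a sleeve that revolves freely about its own upright axis, 16 mm in diameter, 52 mm tall, 145 mm from the pivot axis. Origin at its foot, on the arm's top, 104 mm above the bench.
- post_center (a point): Centre of the grip post, half-way up, 130 mm above the bench.
- squat_jar_center (a point): Loose closed squat jar, 52 mm in diameter, 62 mm tall with its screw lid (the solid part that can be gripped ends 56 mm up), about 0.12 kg, upright on the bench outside the carrier. Point at its centre, 31 mm above its underside.
- tall_jar_center (a point): Loose closed tall, slim jar, 46 mm in diameter, 76 mm tall with its screw lid (the solid part that can be gripped ends 67 mm up), about 0.12 kg, upright on the bench. Point at its centre, 38 mm above its underside.
- squat_in_center (a point): Squat jar like the other one (52 x 62 mm), already standing in the trough at its +y end (the end away from the pivot), loose. Point at its centre, 31 mm above its underside.
- tape: Bystander: roll of tape, 94 mm across, 24 mm high, lying flat. Origin under its centre.
- book: Bystander: notebook, 150 x 106 x 13 mm. Origin under its centre.
- pen: Bystander: marker pen, 130 mm long, 18 mm thick, lying. Origin under its centre.
Not all that is in view belongs to the job. What is shaped like the part that bears squat_in_center but green is not meant. Leave any pink look-alike of the part that bears squat_jar_center alone.

How it is judged:
By the outcome, as a careful person would: the job done as asked, in the order asked, and still so for the second after the job is handed in, while the arm keeps its last pose, push and grip.
It also fails if it takes over 67 s, if anything falls off the work surface, if the arm or the gripper's body presses on something with over 40 N, if the wrist force passes 120 N, or if a joint passes its speed limit or range.

## Working session

There is one attempt and no reset: what is moved stays moved. The work goes in short steps, Python scripts to look and compute and a shell command to move; the robot and the scene stay as the last step left them, time stands still between calls to the robot, and variables do not carry over. Pictures are saved under pics/ and viewed, at most 10 in all, crops included, and the job is handed in when it is done.

```bash
ls; mkdir -p pics
cat > h.py <<'E'
from workcell import *
import numpy as np, cv2
def save(p,name,crop=None,s=1):
    im=p["image"][:,:,::-1]
    if crop: im=im[crop[1]:crop[3],crop[0]:crop[2]]
    if s!=1: im=cv2.resize(im,None,fx=s,fy=s,interpolation=cv2.INTER_CUBIC)
    cv2.imwrite("pics/"+name,im)
def rpy(v):
    from scipy.spatial.transform import Rotation as R
    return R.from_euler('xyz',v).as_matrix()
def ray(p,uv):
    d=np.array([(uv[0]-p["cx"])/p["fx"],(uv[1]-p["cy"])/p["fy"]]); s=d.copy()
    for _ in range(20): s=d/(1+p["k1"]*(s@s))
    return np.array([s[0],s[1],1.])
def extr(p,st=None):
    "returns R_wc, origin"
    if "R" in p: R=np.array(p["R"]);return R.T,-R.T@np.array(p["t"])
    T=np.array(p["T_tool_cam"]);Rt=rpy(st["tool_rot"])
    return Rt@T[:3,:3],Rt@T[:3,3]+np.array(st["position"])
def wray(p,uv,st=None):
    R,o=extr(p,st);d=R@ray(p,uv);return o,d
def at_z(p,uv,z,st=None):
    o,d=wray(p,uv,st);return o+d*(z-o[2])/d[2]
def tri(rs):
    A=np.zeros((3,3));b=np.zeros(3)
    for o,d in rs:
        d=d/np.linalg.norm(d);P=np.eye(3)-np.outer(d,d);A+=P;b+=P@o
    X=np.linalg.solve(A,b)
    return X,[np.linalg.norm(np.cross(X-o,d/np.linalg.norm(d))) for o,d in rs]
def cloud(p,st=None):
    R,o=extr(p,st);v,u=np.mgrid[0:400,0:640]
    d=np.stack([(u-p["cx"])/p["fx"],(v-p["cy"])/p["fy"]],-1);s=d.copy()
    for _ in range(10): s=d/(1+p["k1"]*(s**2).sum(-1,keepdims=True))
    z=p["range_z"];c=np.concatenate([s,np.ones_like(z)[...,None]],-1)*z[...,None]
    return c@R.T+o, z>0
E
python3 - <<'E'
from h import *
s=observe();print({k:np.round(v,3).tolist() for k,v in s.items()})
for n in("scene","side"):
    p=grab_frame(n);save(p,n+"0.png")
    print(n,p["fx"],p["k1"],extr(p)[1])
    for t in["carrier","grip_post","squat_jar_center","tall_jar_center","squat_in_center","tape","book","pen"]:
        print(t,[(np.round(d["extent"]).tolist(),round(d["confidence"],2)) for d in find_in(p,t)][:4])
    for t in["carrier","pivot","post_center","squat_jar_center","tall_jar_center","squat_in_center"]:
        print("tip",t,[(np.round(d["position"],1).tolist(),round(d["confidence"],2)) for d in tip_of(p,t)][:4])
E
```

```text
pics
{'clock': 0.0, 'qpos': [-1.324, 0.522, -0.036, 1.6, 0.021, 1.021, -0.113], 'qd': [-0.001, 0.002, -0.001, 0.001, -0.002, 0.001, -0.0], 'joint_efforts': [-0.004, -92.708, 1.978, -36.995, 0.018, 0.008, 0.0], 'position': [0.195, 0.594, 0.231], 'tool_rot': [-3.14, 0.0, 2.825], 'force': [0.072, -0.115, -0.069], 'moment': [-0.041, -0.004, 0.01], 'finger_force': 0.0, 'grip_width': 0.086}
scene 515.1986432148925 -0.017463533794502856 [-0.71433347 -1.04804292  0.93698529]
carrier [([344.0, 241.0, 87.0, 70.0], 0.62)]
grip_post [([380.0, 213.0, 4.0, 15.0], 0.64)]
squat_jar_center [([399.0, 281.0, 32.0, 22.0], 0.25)]
tall_jar_center [([276.0, 215.0, 11.0, 21.0], 0.72), ([256.0, 200.0, 13.0, 23.0], 0.51)]
squat_in_center [([346.0, 230.0, 18.0, 25.0], 0.82), ([315.0, 234.0, 21.0, 19.0], 0.76), ([372.0, 226.0, 36.0, 40.0], 0.32)]
tape [([398.0, 282.0, 31.0, 27.0], 0.81), ([380.0, 212.0, 8.0, 12.0], 0.16)]
book []
pen [([345.0, 240.0, 85.0, 67.0], 0.21)]
tip carrier [([323.9, 245.4], 0.57)]
tip pivot [([360.4, 236.4], 0.72), ([289.7, 202.4], 0.31)]
tip post_center [([377.7, 214.2], 0.44), ([292.8, 201.8], 0.31)]
tip squat_jar_center [([295.4, 221.2], 0.73), ([273.7, 215.9], 0.57), ([359.1, 239.2], 0.41)]
tip tall_jar_center [([255.4, 197.0], 0.5)]
tip squat_in_center [([314.2, 234.4], 0.81), ([344.5, 232.9], 0.56)]
side 465.90518737763034 -0.07182906134442743 [0.02787946 1.12132974 0.83529905]
carrier []
grip_post []
squat_jar_center [([336.0, 232.0, 10.0, 22.0], 0.68)]
tall_jar_center [([296.0, 278.0, 16.0, 29.0], 0.98)]
squat_in_center [([334.0, 200.0, 14.0, 29.0], 0.79)]
tape []
book [([264.0, 344.0, 74.0, 55.0], 0.61)]
pen [([262.0, 258.0, 42.0, 18.0], 0.8)]
tip carrier []
tip pivot []
tip post_center []
tip squat_jar_center [([328.3, 252.4], 0.65)]
tip tall_jar_center [([295.3, 277.5], 0.74)]
tip squat_in_center [([335.8, 199.3], 0.7)]
```

Run:
```python
import cv2,numpy as np
a=cv2.imread("pics/scene0.png")[160:320,210:440];b=cv2.imread("pics/side0.png")[120:400,180:480]
a=cv2.resize(a,(800,556));b=cv2.resize(b,(640,597))
cv2.imwrite("pics/a.png",a);cv2.imwrite("pics/b.png",b)
```

```text
(no output)
```

View pics/a.png

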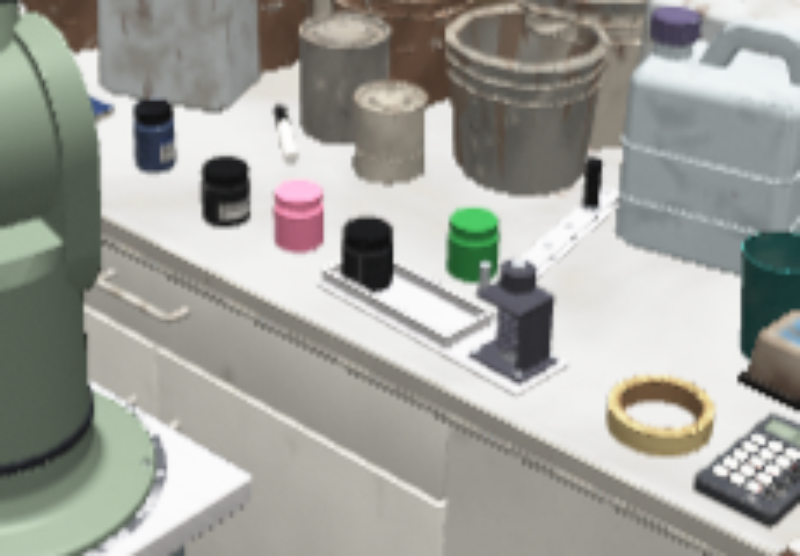

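View pics/b.png

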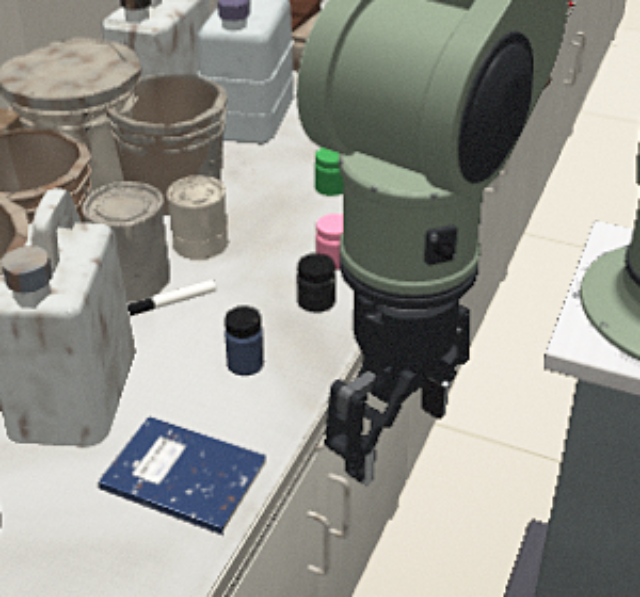

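The scene view shows these candidates:
- **Squat jars:** loose black at (275,215), pink look-alike (296,222), green look-alike (346,230), and black in the trough (315,233).
- **Tall jar:** navy, at (255,199).
- **Grip post:** (380,212).

In the side view, the loose black squat is at (328,252) and the tall jar at (295,278). I choose the black squat at scene (275,215) and the navy tall jar.

Run:
```python
from h import *
a=grab_frame("scene");b=grab_frame("side")
print("squat",tri([wray(a,(274.5,215.5)),wray(b,(328.2,252.5))]))
print("tall",tri([wray(a,(255,199)),wray(b,(295,278.5))]))
for n,uv,z in[("squat",(274.5,215.5),.031),("tall",(255,199),.038),("pink",(296,222),.031),("green",(346,230),.031),("in",(315,233.5),.037),("post",(380,212.5),.13),("pivottop",(359.5,236),.113),("tape",(400,280),.012)]:
    print(n,at_z(a,uv,z).round(3))
for n,uv,z in[("squat",(328.2,252.5),.031),("tall",(295,278.5),.038),("pen",(262,258),.009),("book",(264,344),.013)]:
    print(n,at_z(b,uv,z).round(3))
# carrier corners in scene crop px
for n,c,z in [("L",(321,282),.006),("F",(515,390),.006),("R",(565,362),.006),("trL",(334,266),.022),("trF",(445,340),.022),("trR",(493,317),.022)]:
    print(n,at_z(a,(210+c[0]*.2875,160+c[1]*.2878),z).round(3))
```

```text
squat (array([0.44867938, 0.17908248, 0.02904327]), [np.float64(0.00013572973058454887), np.float64(0.0001357297305846439)])
tall (array([0.48004722, 0.32130578, 0.03673238]), [np.float64(0.0006924342616531575), np.float64(0.000692434261653235)])
squat [0.446 0.176 0.031]
tall [0.479 0.32  0.038]
pink [0.465 0.084 0.031]
green [ 0.544 -0.084  0.031]
in [ 0.443 -0.028  0.037]
post [ 0.577 -0.199  0.13 ]
pivottop [ 0.43  -0.226  0.113]
tape [ 0.443 -0.38   0.012]
squat [0.448 0.181 0.031]
tall [0.479 0.323 0.038]
pen [0.621 0.254 0.009]
book [0.454 0.527 0.013]
L [0.413 0.004 0.006]
F [ 0.395 -0.254  0.006]
R [ 0.464 -0.26   0.006]
trL [ 0.425 -0.002  0.022]
trF [ 0.397 -0.17   0.022]
trR [ 0.459 -0.178  0.022]
```

```bash
python3 -m creep '[[[-1,0,0,0,0,0,7.5],[-1,0,0,0,0,0,7.5],[-1,0,0,0,0,0,7.5],[-1,0,0,0,0,0,7.5],[-1,0,0,0,0,0,7.5],[-1,0,0,0,0,0,7.5],[-1,0,0,0,0,0,7.5],[-1,0,0,0,0,0,7.5],[-1,0,0,0,0,0,7.5],[-1,0,0,0,0,0,7.5]]]' 60
python3 - <<'E'
from h import *
p=grab_frame("wrist");print(np.round(p["T_tool_cam"],3),p["fx"],p["k1"]);print(observe()["qpos"])
E
```

```text
clock: 2.6
position: [0.1947, 0.5939, 0.2313]
tool_rot: [-3.142, -0.0, 1.51]
force: [-0.8, -0.3, -0.5]
grip_width: 0.0853
finger_force: 0.0
[[-0.002 -0.948 -0.318  0.081]
 [ 1.    -0.001 -0.001 -0.001]
 [ 0.    -0.318  0.948 -0.142]
 [ 0.     0.     0.     1.   ]] 290.94911094124035 -0.05418366879449919
[-1.54213982  0.53831227  0.28941821  1.61212173 -0.1730383   1.01646726
 -1.26884013]
```

```bash
python3 -m creep '[[[-1,-0.03,0.02,-0.01,0,0,0],[-1,-0.03,0.03,-0.01,0,0,0],[-1,-0.03,0.03,-0.01,0,0,0],[-1,-0.03,0.03,-0.01,0,0,0],[-1,-0.03,0.03,-0.01,0,0,0],[-1,-0.03,0.03,-0.01,0,0,0],[-1,-0.03,0.03,-0.01,0,0,0],[-1,-0.03,0.03,0,0,0,0],[-1,-0.03,0.03,0,0,0,0],[-1,-0.03,0.02,0,0,0,0]]]'
python3 -m creep '[[[-1,-0.03,0,0,0,0,0],[-1,-0.03,0,0,0,0,0],[-1,-0.02,0,0,0,0,0],[-1,0,0,0,0,0,0],[-1,0,0,0,0,0,0]]]'
cat > look.py <<'E'
from h import *
import sys
s=observe();p=grab_frame("wrist");save(p,sys.argv[1]+".png")
print(np.round(s["position"],4),np.round(s["tool_rot"],3),s["clock"])
np.savez(sys.argv[1]+".npz",pos=s["position"],rot=s["tool_rot"],**{k:p[k] for k in("fx","fy","cx","cy","k1","T_tool_cam","range_z")})
Z={"carrier":.0,"pivot":.098,"post_center":.13,"squat_jar_center":.031,"tall_jar_center":.038,"squat_in_center":.037}
for t,z in Z.items():
    print(t,[(np.round(d["position"],1).tolist(),round(d["confidence"],2),at_z(p,d["position"],z,s)[:2].round(4).tolist()) for d in tip_of(p,t)][:4])
E
python3 look.py w1
```

```text
clock: 3.65
position: [0.4594, 0.2772, 0.3015]
tool_rot: [3.141, -0.0, 1.518]
force: [-0.2, 0.4, -0.7]
grip_width: 0.0852
finger_force: 0.0
clock: 4.15
position: [0.4534, 0.1996, 0.3015]
tool_rot: [3.141, -0.001, 1.517]
force: [-0.9, 0.4, 0.3]
grip_width: 0.0857
finger_force: 0.0
[0.4534 0.1996 0.3015] [ 3.141e+00 -1.000e-03  1.517e+00] 4.15
carrier [([316.1, 315.6], 0.86, [0.4367, -0.0795])]
pivot []
post_center []
squat_jar_center [([326.1, 241.9], 0.74, [0.4615, 0.0846]), ([315.3, 181.8], 0.64, [0.4501, 0.1814]), ([329.0, 68.7], 0.28, [0.4764, 0.3317])]
tall_jar_center [([334.8, 73.7], 0.67, [0.4833, 0.3245])]
squat_in_center [([318.4, 304.6], 0.83, [0.4435, -0.0273]), ([373.7, 324.5], 0.75, [0.5366, -0.0743])]
```

View pics/w1.png

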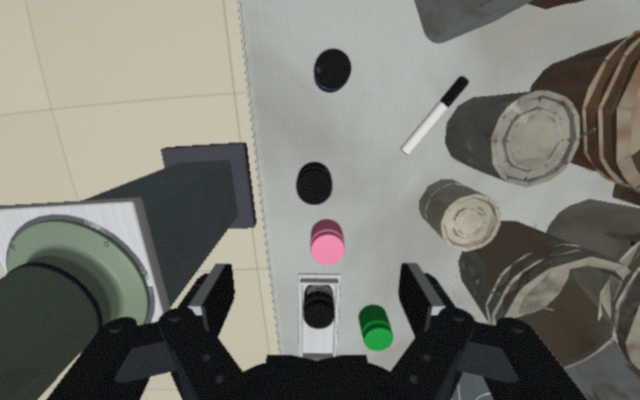

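The wrist view shows the black squat at (315,183), pink at (327,242), tall at (333,70), the packed jar at (319,306) and green at (376,327). This agrees with the earlier measurements. Next I look over the carrier.

```bash
python3 -m creep '[[[-1,-0.03,0,0,0,0,0],[-1,-0.03,0,0,0,0,0],[-1,-0.03,0,0,0,0,0],[-1,-0.03,0,0,0,0,0],[-1,-0.03,0,0,0,0,0],[-1,-0.03,0,0,0,0,0],[-1,-0.03,0,0,0,0,0],[-1,-0.03,0,0,0,0,0],[-1,-0.03,0,0,0,0,0],[-1,0,0,0,0,0,0]]]'
python3 -m creep '[[[-1,0,0,0,0,0,0],[-1,0,0,0,0,0,0]]]'
python3 look.py w2
```

```text
clock: 5.5
position: [0.4382, -0.0737, 0.3015]
tool_rot: [3.141, 0.001, 1.512]
force: [-0.0, 0.2, -0.2]
grip_width: 0.0852
finger_force: 0.0
clock: 5.7
position: [0.4387, -0.0697, 0.3012]
tool_rot: [-3.141, -0.0, 1.517]
force: [-0.0, 0.5, 0.6]
grip_width: 0.0856
finger_force: 0.0
[ 0.4387 -0.0697  0.3012] [-3.141 -0.     1.517] 5.7
carrier [([321.9, 169.2], 0.67, [0.446, -0.0761])]
pivot [([317.4, 287.9], 0.92, [0.4308, -0.2225]), ([430.2, 280.0], 0.4, [0.5875, -0.2195])]
post_center [([432.0, 278.7], 0.62, [0.5762, -0.1964])]
squat_jar_center [([328.3, 48.8], 0.86, [0.4618, 0.0861]), ([430.0, 279.6], 0.6, [0.6152, -0.2633])]
tall_jar_center []
squat_in_center [([387.4, 175.1], 0.97, [0.5386, -0.0823]), ([321.7, 139.7], 0.9, [0.4475, -0.0279])]
```

View pics/w2.png

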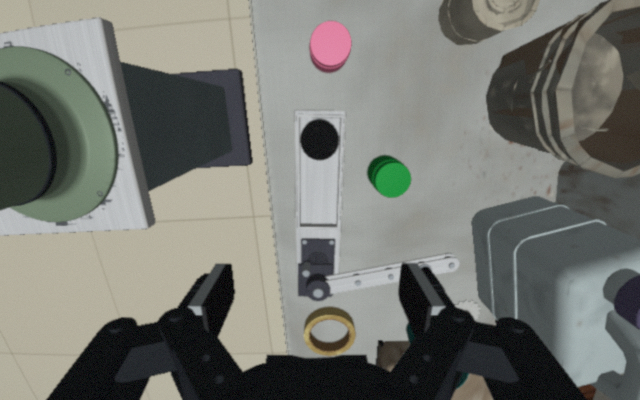

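The wrist view shows the trough at columns 297–343, rows 112–225, with the packed jar at (320,139). The pivot is at (317,288), the arm runs to (455,263), and the right finger hides the post. I'll fit the geometry from the depth data.

Run:
```python
from h import *
def ld(n):
    d=np.load(n+".npz");st={"position":d["pos"],"tool_rot":d["rot"]};return d,cloud(d,st)
d2,(c2,v2)=ld("w2");d1,(c1,v1)=ld("w1")
def sel(c,v,lo,hi): return c[v&np.all((c>lo)&(c<hi),-1)]
print("bench",np.median(sel(c2,v2,[.48,-.02,-.03],[.55,.03,.03])[:,2]))
q=sel(c2,v2,[.38,-.19,-.02],[.5,.02,.06]);print("hist",np.histogram(q[:,2],bins=np.arange(-.01,.04,.002)))
rim=sel(c2,v2,[.38,-.19,.016],[.5,.02,.028])
# keep rim: remove jar sides near jar
r=cv2.minAreaRect(rim[:,:2].astype(np.float32)*1000);print("rim rect",r,len(rim))
fl=sel(c2,v2,[.39,-.16,.003],[.48,-.06,.010]);print("floor rect",cv2.minAreaRect(fl[:,:2].astype(np.float32)*1000))
def top(c,v,xy,zlo,zhi,r=.045):
    m=v&(np.hypot(c[...,0]-xy[0],c[...,1]-xy[1])<r)&(c[...,2]>zlo)&(c[...,2]<zhi);q=c[m]
    (cx,cy),rad=cv2.minEnclosingCircle(q[:,:2].astype(np.float32));return np.median(q[:,2]).round(4),q[:,:2].mean(0).round(4),round(cx,4),round(cy,4),round(rad,4),len(q)
print("in",top(c2,v2,(.444,-.028),.058,.085)); print("in w1",top(c1,v1,(.444,-.028),.058,.085))
print("green",top(c2,v2,(.54,-.082),.052,.075))
print("squat",top(c1,v1,(.449,.18),.052,.075))
print("tall",top(c1,v1,(.481,.323),.066,.09))
arm=sel(c2,v2,[.46,-.25,.094],[.55,-.15,.114]);print("arm",np.median(arm[:,2]),len(arm));
A=np.polyfit(arm[:,0],arm[:,1],1);print("armline",A)
pv=sel(c2,v2,[.40,-.27,.108],[.46,-.19,.125]);print("pivot cap",pv.mean(0),np.ptp(pv,0))
np.save("rim.npy",rim)
```

```text
bench -0.0002352265062073866
hist (array([   0,    0,    0,   66, 2237, 1899,   77, 2033, 1708,   65,   78,
         48,   49,   23,   63,  540,  257,    1,    1,    0,    2,    0,
          0,    0]), array([-0.01 , -0.008, -0.006, -0.004, -0.002,  0.   ,  0.002,  0.004,
        0.006,  0.008,  0.01 ,  0.012,  0.014,  0.016,  0.018,  0.02 ,
        0.022,  0.024,  0.026,  0.028,  0.03 ,  0.032,  0.034,  0.036,
        0.038]))
rim rect ((441.4850769042969, -79.66885375976562), (172.28182983398438, 66.056884765625), 86.01773834228516) 885
floor rect ((439.6813659667969, -110.11992645263672), (102.27359771728516, 74.25395965576172), 87.01124572753906)
in (np.float64(0.0682), array([ 0.4443, -0.0253]), 0.4445, -0.0258, 0.0251, 1196)
in w1 (np.float64(0.0683), array([ 0.4438, -0.0218]), 0.4437, -0.025, 0.025, 741)
green (np.float64(0.0621), array([ 0.5388, -0.0824]), 0.5398, -0.0838, 0.0253, 1082)
squat (np.float64(0.0623), array([0.4486, 0.1822]), 0.4483, 0.1809, 0.025, 1029)
tall (np.float64(0.0752), array([0.4784, 0.3269]), 0.4787, 0.3268, 0.0218, 1124)
arm 0.10397180888317603 890
armline [ 0.15189173 -0.28456183]
pivot cap [ 0.4319898  -0.21822561  0.1098855 ] [0.03145528 0.03022282 0.00685318]
```

Fitted geometry:

| Item | Position (m) | Check |
|---|---|---|
| Carrier | (0.4415, -0.0797), yaw -0.070 | rim 172x66 mm, as expected |
| Loose squat jar | (0.4485, 0.181) | top at 62 mm |
| Tall jar | (0.4787, 0.3268) | top at 75 mm |
| Packed jar | carrier y +54 mm | |

Now I go above the squat jar.

```bash
python3 -m creep '[[[-1,0,0,0,0,0,0.9],[-1,0.025,0,0.01,0,0,0],[-1,0.03,-0.001,0.01,0,0,0],[-1,0.03,-0.001,0.02,0,0,0],[-1,0.03,-0.001,0.02,0,0,0],[-1,0.03,-0.001,0.02,0,0,0],[-1,0.03,-0.001,0.02,0,0,0],[-1,0.03,-0.001,0.02,0,0,0],[-1,0.03,-0.001,0.02,0,0,0],[-1,0.016,-0.001,0.02,0,0,0]]]'
python3 -m creep '[[[-1,0,0,0,0,0,0],[-1,0,0,0,0,0,0],[-1,0,0,0,0,0,0]]]'
python3 - <<'E'
from h import *
s=observe();print(s["position"],s["tool_rot"])
p=grab_frame("wrist");save(p,"c1.png",(200,180,440,400),2.5)
print([(np.round(d["position"],1).tolist(),round(d["confidence"],2),at_z(p,d["position"],.031,s).round(4).tolist()) for d in tip_of(p,"squat_jar_center")])
c,v=cloud(p,s);m=v&(np.hypot(c[...,0]-.4485,c[...,1]-.181)<.035)&(c[...,2]>.056)&(c[...,2]<.068);q=c[m]
print(len(q),cv2.minEnclosingCircle(q[:,:2].astype(np.float32)),np.median(q[:,2]))
# hanger
d=np.load("w2.npz");c,v=cloud(d,{"position":d["pos"],"tool_rot":d["rot"]})
y=np.array([.0698,.9976]);x=np.array([.9976,-.0698]);r=c[...,:2]-np.array([.4415,-.0797])
cy=r@y;cx=r@x
for lo,hi in((.05,.085),(.085,.1),(.1,.107),(.107,.13)):
    m=v&(abs(cx)<.06)&(cy>-.19)&(cy<-.085)&(c[...,2]>lo)&(c[...,2]<hi)
    print(lo,m.sum(),cy[m].max() if m.any() else 0,cx[m].min() if m.any() else 0,cx[m].max() if m.any() else 0)
E
```

```text
clock: 7.05
position: [0.4482, 0.1829, 0.1403]
tool_rot: [3.141, -0.0, 1.501]
force: [0.1, -0.0, 0.1]
grip_width: 0.0855
finger_force: 0.0
clock: 7.35
position: [0.4487, 0.1796, 0.1421]
tool_rot: [3.141, -0.0, 1.499]
force: [-0.3, -0.3, 0.1]
grip_width: 0.0855
finger_force: 0.0
[0.44874128 0.17955482 0.14207494] [ 3.14074540e+00 -2.39763553e-04  1.49857965e+00]
[([338.1, 288.0], 0.79, [0.4634, 0.0873, 0.031]), ([316.0, 200.6], 0.77, [0.4478, 0.1818, 0.031])]
2754 ((0.4483775794506073, 0.18103735148906708), 0.02502465434372425) 0.06219545356244732
0.05 573 -0.1103538796851778 -0.028872326721765745 0.021188022769602022
0.085 273 -0.11028771919202669 -0.021159410887711175 0.05911173659460853
0.1 585 -0.11022427460315289 -0.020512645678412423 0.05998836716642455
0.107 380 -0.11082259426622564 -0.02023887893104022 0.055156821835336406
```

View pics/c1.png

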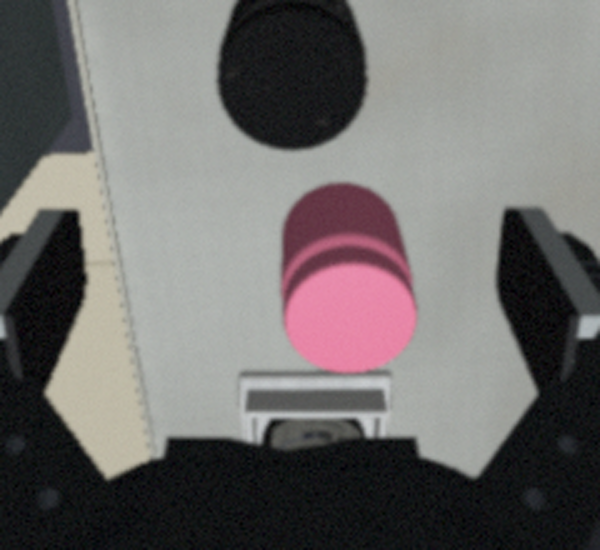

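The close crop confirms the black squat jar at wrist (316,200), with the pink one nearer the carrier at (338,288). Descending and gripping.

```bash
python3 -m creep '[[[-1,0.001,0,0.03,0,0,0],[-1,0,0,0.03,0,0,0],[-1,0,0,0.03,0,0,0],[-1,0,0,0.02,0,0,0],[-1,0,0,0.014,0,0,0],[-1,0,0,0,0,0,0],[-1,0,0,0,0,0,0],[1,0,0,0,0,0,0],[1,0,0,0,0,0,0],[1,0,0,0,0,0,0]]]' 50
python3 -m creep '[[[1,0,0,0,0,0,0],[1,0,0,0,0,0,0],[1,0,0,0,0,0,0],[1,0,0,0,0,0,0],[1,0,0,0,0,0,0]]]'
```

```text
clock: 8.45
position: [0.4488, 0.1817, 0.0182]
tool_rot: [3.141, -0.001, 1.5]
force: [-2.8, -0.4, 15.1]
grip_width: 0.0511
finger_force: 49.2
clock: 8.95
position: [0.4487, 0.1817, 0.0182]
tool_rot: [3.141, -0.001, 1.5]
force: [-2.6, -0.9, 15.1]
grip_width: 0.0512
finger_force: 49.3
```

```bash
python3 -m creep '[[[1,0,0,-0.02,0,0,0],[1,0,0,-0.03,0,0,0],[1,0,0,-0.03,0,0,0],[1,0,0,-0.02,0,0,0],[1,-0.02,0.001,0,0,0,0],[1,-0.03,0.001,0,0,0,0],[1,-0.03,0.001,0,0,0,0],[1,-0.03,0.001,0,0,0,0],[1,-0.03,0.001,0,0,0,0],[1,-0.03,0.001,0,0,0,0]]]'
python3 -m creep '[[[1,-0.03,0.001,0,0,0,0],[1,-0.03,0.002,0,0,0,0],[1,-0.02,0.002,0,0,0,0],[1,-0.013,0,0,0,0,0],[1,0,0,0,0,0,0],[1,0,0,0,0,0,0],[1,0,0,0,0,0,0]]]'
python3 - <<'E'
from h import *
s=observe();print(s["position"],s["tool_rot"])
p=grab_frame("wrist");save(p,"w3.png")
R=rpy(s["tool_rot"]);c,v=cloud(p,s);l=(c-np.array(s["position"]))@R  # tool coords
m=v&(abs(l[...,1])<.032)&(abs(l[...,0])<.035)&(abs(l[...,2]+.044)<.008);q=l[m]
print("held top tool",len(q),np.median(q[:,2]),cv2.minEnclosingCircle(q[:,:2].astype(np.float32)) if len(q) else 0,q[:,:2].min(0),q[:,:2].max(0))
rim=c[v&(c[...,2]>.017)&(c[...,2]<.027)&(c[...,0]>.38)&(c[...,0]<.5)&(c[...,1]>-.19)&(c[...,1]<.02)]
print(cv2.minAreaRect(rim[:,:2].astype(np.float32)*1000),len(rim))
m=v&(np.hypot(c[...,0]-.4444,c[...,1]+.0255)<.04)&(c[...,2]>.063)&(c[...,2]<.073);q=c[m];print("in",len(q),cv2.minEnclosingCircle(q[:,:2].astype(np.float32)) if len(q) else 0)
E
```

```text
clock: 9.95
position: [0.4422, 0.0103, 0.1177]
tool_rot: [3.141, -0.0, 1.5]
force: [-0.4, 0.4, -1.1]
grip_width: 0.0506
finger_force: 52.3
clock: 10.65
position: [0.4408, -0.0809, 0.1174]
tool_rot: [3.141, -0.0, 1.501]
force: [-1.3, -0.6, -0.5]
grip_width: 0.0508
finger_force: 52.3
[ 0.44084196 -0.0808923   0.11740393] [ 3.14148225e+00 -2.87392976e-04  1.50107172e+00]
held top tool 10879 -0.043839143708068115 ((0.006684556137770414, -0.0001035901514114812), 0.032683223485946655) [-0.02346703 -0.03198881] [0.02495378 0.03198708]
((443.3625183105469, -48.4827766418457), (108.07201385498047, 66.27117919921875), 86.32617950439453) 1583
in 4393 ((0.4443802237510681, -0.025697166100144386), 0.025046544149518013)
```

```bash
python3 -m creep '[[[1,-0.001,0.001,0.02,0,0,0],[1,0,0,0.03,0,0,0],[1,0,0,0.02,0,0,0],[1,0,0,0.01,0,0,0],[1,0,0,0.005,0,0,0],[1,0,0,0.003,0,0,0],[1,0,0,0,0,0,0],[1,0,0,0,0,0,0],[1,0,0,0,0,0,0]]]'
python3 -m creep '[[[1,0,0,0.002,0,0,0],[1,0,0,0.002,0,0,0],[1,0,0,0.001,0,0,0],[1,0,0,0,0,0,0],[1,0,0,0,0,0,0]]]'
```

```text
clock: 11.6
position: [0.442, -0.0828, 0.0298]
tool_rot: [3.141, -0.0, 1.5]
force: [0.2, -0.1, -0.9]
grip_width: 0.0506
finger_force: 52.3
clock: 12.1
position: [0.4417, -0.0828, 0.0243]
tool_rot: [-3.142, -0.0, 1.5]
force: [0.2, -0.5, 3.5]
grip_width: 0.0511
finger_force: 52.8
```

```bash
python3 -m creep '[[[0.2,0,0,0,0,0,0],[-0.2,0,0,0,0,0,0],[-0.6,0,0,0,0,0,0],[-1,0,0,0,0,0,0],[-1,0,0,0,0,0,0],[-1,0,0,-0.02,0,0,0],[-1,0,0,-0.03,0,0,0],[-1,0,0,-0.04,0,0,0],[-1,0,0,-0.04,0,0,0],[-1,0.02,0,-0.02,0,0,0]]]'
python3 -m creep '[[[-1,0.04,0,0,0,0,0],[-1,0.04,0.001,0,0,0,0],[-1,0.04,0.001,0,0,0,0],[-1,0.04,0.001,0,0,0,0],[-1,0.04,0.001,0,0,0,0],[-1,0.04,0.001,0,0,0,0],[-1,0.04,0.001,0,0,0,0],[-1,0.04,0.001,0,0,0,0],[-1,0.04,0.001,0,0,0,0],[-1,0.03,0,0,0,0,0]]]'
python3 -m creep '[[[-1,0,0,0,0,0,0],[-1,0,0,0,0,0,0],[-1,0,0,0,0,0,0]]]'
python3 - <<'E'
from h import *
s=observe();print(s["position"],s["tool_rot"])
p=grab_frame("wrist");c,v=cloud(p,s)
m=v&(np.hypot(c[...,0]-.4787,c[...,1]-.3268)<.035)&(c[...,2]>.069)&(c[...,2]<.085);q=c[m]
print(len(q),cv2.minEnclosingCircle(q[:,:2].astype(np.float32)),np.median(q[:,2]))
E
```

```text
clock: 13.1
position: [0.4436, -0.0646, 0.1771]
tool_rot: [3.138, 0.0, 1.497]
force: [0.1, 1.4, -0.6]
grip_width: 0.0852
finger_force: 0.0
clock: 14.1
position: [0.4782, 0.3282, 0.174]
tool_rot: [-3.141, -0.0, 1.502]
force: [-0.2, -0.8, -0.2]
grip_width: 0.0856
finger_force: 0.0
clock: 14.4
position: [0.4787, 0.3246, 0.1743]
tool_rot: [-3.142, 0.001, 1.499]
force: [0.2, -0.6, 0.1]
grip_width: 0.0852
finger_force: 0.0
[0.47874875 0.32461138 0.17426862] [-3.14154591e+00  5.30562931e-04  1.49902387e+00]
1875 ((0.4787496328353882, 0.327361136674881), 0.022078929468989372) 0.07531094380655928
```

```bash
python3 -m creep '[[[-1,0.003,0,0.03,0,0,0],[-1,0,0,0.03,0,0,0],[-1,0,0,0.03,0,0,0],[-1,0,0,0.03,0,0,0],[-1,0,0,0.02,0,0,0],[-1,0,0,0.007,0,0,0],[-1,0,0,0,0,0,0],[-1,0,0,0,0,0,0],[1,0,0,0,0,0,0],[1,0,0,0,0,0,0]]]' 50
python3 -m creep '[[[1,0,0,0,0,0,0],[1,0,0,0,0,0,0],[1,0,0,0,0,0,0],[1,0,0,0,0,0,0],[1,0,0,0,0,0,0],[1,0,0,0,0,0,0]]]'
```

```text
clock: 15.45
position: [0.4792, 0.329, 0.0282]
tool_rot: [3.141, -0.001, 1.5]
force: [0.7, -0.5, -0.4]
grip_width: 0.0589
finger_force: 0.0
clock: 16.05
position: [0.4791, 0.3289, 0.0281]
tool_rot: [3.141, -0.001, 1.5]
force: [-2.3, -1.9, 10.7]
grip_width: 0.0453
finger_force: 49.7
```

```bash
python3 -m creep '[[[1,0,0,-0.02,0,0,0],[1,0,0,-0.04,0,0,0],[1,0,0,-0.04,0,0,0],[1,0,0,-0.02,0,0,0],[1,-0.025,-0.001,0,0,0,0],[1,-0.04,-0.001,0,0,0,0],[1,-0.04,-0.001,0,0,0,0],[1,-0.04,-0.001,0,0,0,0],[1,-0.04,-0.001,0,0,0,0],[1,-0.04,-0.001,0,0,0,0]]]'
python3 -m creep '[[[1,-0.04,-0.001,0,0,0,0],[1,-0.04,-0.001,0,0,0,0],[1,-0.04,-0.001,0,0,0,0],[1,-0.04,0,0,0,0,0],[1,-0.04,0,0,0,0,0],[1,-0.03,0,0,0,0,0],[1,-0.01,0,0,0,0,0],[1,0,0,0,0,0,0],[1,0,0,0,0,0,0],[1,0,0,0,0,0,0]]]'
python3 - <<'E'
from h import *
s=observe();print(s["position"],s["tool_rot"])
p=grab_frame("wrist");save(p,"w4.png")
R=rpy(s["tool_rot"]);c,v=cloud(p,s);l=(c-np.array(s["position"]))@R
m=v&(abs(l[...,1])<.018)&(abs(l[...,0])<.035)&(abs(l[...,2]+.048)<.006);q=l[m]
print("held",len(q),np.median(q[:,2]),q[:,:2].min(0),q[:,:2].max(0))
y=np.array([.0698,.9976]);x=np.array([.9976,-.0698]);r=c[...,:2]-np.array([.4415,-.0797]);cy=r@y;cx=r@x
tr=np.array(s["position"])[:2]-[.4415,-.0797];print("tcp carrier",tr@x,tr@y)
for n,y0 in(("in",.054),("sq",-.002)):
    m=v&(np.hypot(cx,cy-y0)<.029)&(c[...,2]>.063)&(c[...,2]<.073)
    print(n,m.sum(),np.median(c[m][:,2]),cx[m].min(),cx[m].max(),cy[m].min(),cy[m].max())
E
```

```text
clock: 17.05
position: [0.4566, 0.1032, 0.1476]
tool_rot: [3.141, -0.0, 1.5]
force: [0.7, -0.2, -2.1]
grip_width: 0.0451
finger_force: 51.4
clock: 18.05
position: [0.4372, -0.1333, 0.1473]
tool_rot: [-3.142, -0.0, 1.502]
force: [-0.0, 0.7, -0.9]
grip_width: 0.0452
finger_force: 51.4
[ 0.43723773 -0.13330294  0.14729307] [-3.14152722e+00 -3.73716184e-04  1.50183041e+00]
held 6810 -0.04719081987105332 [-0.01985451 -0.01799458] [0.02086444 0.01797826]
tcp carrier -0.0005105531174318754 -0.053771801950030784
in 4038 0.06811796929911547 -0.02562112140178661 0.02323984576967907 0.028615600124888035 0.07797467304960913
sq 3296 0.0681866459639462 -0.02532562810027555 0.02418233119663573 -0.027694925876158415 0.02090104795842355
```

View pics/w4.png

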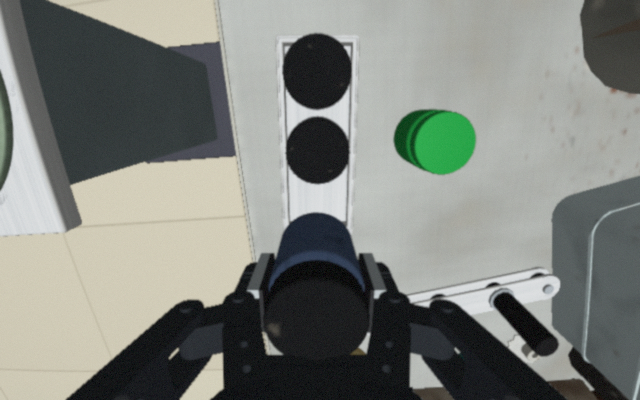

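The view shows both squat jars seated in the trough at (317,70) and (318,150). The tall jar is held over the free -y end, and the post is visible at (522,318).

```bash
python3 -m creep '[[[1,-0.0015,0.0005,0.03,0,0,0],[1,0,0,0.03,0,0,0],[1,0,0,0.03,0,0,0],[1,0,0,0.01,0,0,0],[1,0,0,0.005,0,0,0],[1,0,0,0.003,0,0,0],[1,0,0,0,0,0,0],[1,0,0,0,0,0,0],[1,0,0,0,0,0,0]]]'
python3 -m creep '[[[1,0,0,0.002,0,0,0],[1,0,0,0.002,0,0,0],[1,0,0,0.001,0,0,0],[1,0,0,0,0,0,0],[1,0,0,0,0,0,0]]]'
```

```text
clock: 19.0
position: [0.4378, -0.1361, 0.04]
tool_rot: [3.14, 0.0, 1.5]
force: [0.7, -0.5, -1.2]
grip_width: 0.045
finger_force: 51.4
clock: 19.5
position: [0.4373, -0.1361, 0.0343]
tool_rot: [-3.141, 0.0, 1.5]
force: [0.1, -0.0, -1.4]
grip_width: 0.0455
finger_force: 51.5
```

```bash
python3 -m creep '[[[1,0,0,0.001,0,0,0],[1,0,0,0,0,0,0],[0.2,0,0,0,0,0,0],[-0.2,0,0,0,0,0,0],[-0.6,0,0,0,0,0,0],[-1,0,0,0,0,0,0],[-1,0,0,0,0,0,0]]]'
python3 -m creep '[[[-1,0,0,-0.02,0,0,0],[-1,0,0,-0.03,0,0,0],[-1,0,0,-0.04,0,0,0],[-1,0,0,-0.04,0,0,0],[-1,0,0,-0.04,0,0,0],[-1,0,0,0,0,0,0],[-1,0,0,0,0,0,0]]]'
python3 - <<'E'
from h import *
s=observe();print(s["position"],s["tool_rot"])
p=grab_frame("wrist");save(p,"w5.png")
c,v=cloud(p,s)
y=np.array([.0698,.9976]);x=np.array([.9976,-.0698]);r=c[...,:2]-np.array([.4415,-.0797]);cy=r@y;cx=r@x
for n,y0,z in(("in",.053,.068),("sq",-.003,.068),("tall",-.056,.082)):
    m=v&(np.hypot(cx,cy-y0)<.029)&(abs(c[...,2]-z)<.006)
    print(n,m.sum(),np.median(c[m][:,2]) if m.any() else 0,[f(a[m]).round(4) for a in(cx,cy) for f in(np.min,np.max)] if m.any() else 0)
# post: points above arm
m=v&(c[...,2]>.115)&(c[...,2]<.165)&(abs(c[...,0]-.577)<.04)&(abs(c[...,1]+.198)<.04);q=c[m];print("post",len(q),q[:,2].max() if len(q) else 0, q[q[:,2]>.15][:,:2].mean(0) if len(q) else 0)
print([(np.round(d["position"],1).tolist(),d["confidence"],at_z(p,d["position"],.13,s)[:2]) for d in tip_of(p,"post_center")])
piv=np.array([.4317,-.2204]);a=.221-.07
print("post pred",piv+.145*np.array([np.cos(a),np.sin(a)]),"end",piv+.145*np.array([np.cos(a+1.35),np.sin(a+1.35)]))
E
```

```text
clock: 20.2
position: [0.4374, -0.1361, 0.0332]
tool_rot: [-3.141, 0.0, 1.5]
force: [0.1, -0.3, 0.5]
grip_width: 0.0856
finger_force: 0.0
clock: 20.9
position: [0.4377, -0.1358, 0.2038]
tool_rot: [3.14, -0.0, 1.501]
force: [0.2, 0.3, -1.3]
grip_width: 0.0853
finger_force: 0.0
[ 0.43772969 -0.13584585  0.20379253] [ 3.13993789e+00 -3.74938415e-04  1.50065213e+00]
in 2532 0.06811727962433964 [np.float64(-0.0255), np.float64(0.0226), np.float64(0.0292), np.float64(0.0777)]
sq 2172 0.06810708310018077 [np.float64(-0.0245), np.float64(0.0239), np.float64(-0.0282), np.float64(0.0213)]
tall 1563 0.08132263288403713 [np.float64(-0.023), np.float64(0.0205), np.float64(-0.0798), np.float64(-0.0366)]
post 883 0.15744664308596193 [ 0.57299454 -0.19681239]
[([480.0, 271.9], 0.81, array([ 0.57480272, -0.1966723 ]))]
post pred [ 0.57505007 -0.19858811] end [ 0.44181225 -0.07575304]
```

View pics/w5.png

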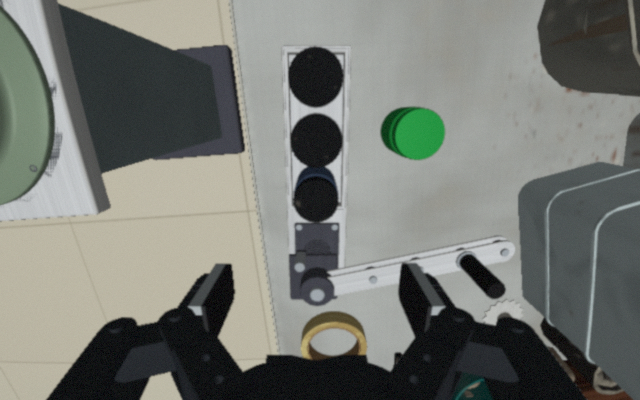

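All three jars are upright in the trough. The post is at (480,272) and the tape at (335,338) is undisturbed. A jerrycan stands near the post at columns >520, so I check clearance there.

Run:
```python
from h import *
s=observe();p=grab_frame("wrist");c,v=cloud(p,s)
for lo,hi in((.02,.1),(.1,.15),(.15,.2),(.2,.25),(.25,.3),(.3,.4)):
    m=v&(c[...,2]>lo)&(c[...,2]<hi)&(c[...,0]>.6)&(c[...,0]<.9)&(c[...,1]>-.32)&(c[...,1]<-.05)
    q=c[m][:,:2]
    if len(q)>20: print(lo,len(q),"xmin",np.percentile(q[:,0],1).round(3),"y",q[:,1].min().round(3),q[:,1].max().round(3),"dist to post",np.hypot(*(q-[.5745,-.198]).T).min().round(3), q[np.hypot(*(q-[.5745,-.198]).T).argmin()])
p=grab_frame("scene");R,o=extr(p);c,v=cloud(p)
for lo,hi in((.1,.2),(.2,.3),(.3,.5)):
    m=v&(c[...,2]>lo)&(c[...,2]<hi)&(c[...,0]>.6)&(c[...,0]<.9)&(c[...,1]>-.35)&(c[...,1]<-.05);q=c[m][:,:2];
    if len(q)>10: print("scene",lo,len(q),np.percentile(q[:,0],2).round(3),q[:,1].min().round(3),q[:,1].max().round(3))
```

```text
0.02 10027 xmin 0.618 y -0.32 -0.05 dist to post 0.028 [ 0.60000739 -0.18667133]
0.1 8413 xmin 0.604 y -0.32 -0.143 dist to post 0.026 [ 0.60000337 -0.20077072]
0.15 2782 xmin 0.685 y -0.32 -0.157 dist to post 0.112 [ 0.68553833 -0.18134484]
scene 0.1 2005 0.682 -0.35 -0.05
scene 0.2 1814 0.706 -0.327 -0.073
```

```bash
python3 -m creep '[[[-0.4,-0.012,0.02,0,0,0,0],[-0.4,-0.01,0.03,0,0,0,0],[-0.4,-0.01,0.03,0,0,0,0],[-0.4,-0.01,0.03,0,0,0,0],[-0.4,-0.01,0.031,0,0,0,0],[-0.4,0,0,0,0,0,0],[-0.4,0,0,0,0,0,0],[-0.4,0,0,0,0,0,0]]]'
python3 - <<'E'
from h import *
s=observe();print(s["position"],s["tool_rot"],s["grip_width"],s["clock"])
p=grab_frame("wrist");save(p,"w6.png")
for q in("post_center","grip_post"): print([(np.round(d["position"],1).tolist(),d["confidence"],at_z(p,d["position"],.13 if q[0]=='p' else .104,s)[:2]) for d in tip_of(p,q)])
c,v=cloud(p,s);m=v&(c[...,2]>.152)&(c[...,2]<.160)&(np.hypot(c[...,0]-.5745,c[...,1]+.198)<.022);q=c[m];print(len(q),cv2.minEnclosingCircle(q[:,:2].astype(np.float32)) if len(q) else 0)
E
```

```text
clock: 21.9
position: [0.5734, -0.1978, 0.2026]
tool_rot: [-3.14, -0.0, 1.5]
force: [0.1, -0.1, -0.2]
grip_width: 0.0602
finger_force: 0.0
[ 0.57343266 -0.19784993  0.20264086] [-3.14005354e+00 -2.33826425e-04  1.49964030e+00] 0.06018085868270663 21.9
[([319.4, 212.9], 0.91, array([ 0.57511528, -0.19395666]))]
[([318.8, 207.0], 0.65, array([ 0.57455368, -0.19772273]))]
369 ((0.5750883221626282, -0.19821931421756744), 0.007974610663950443)
```

View pics/w6.png

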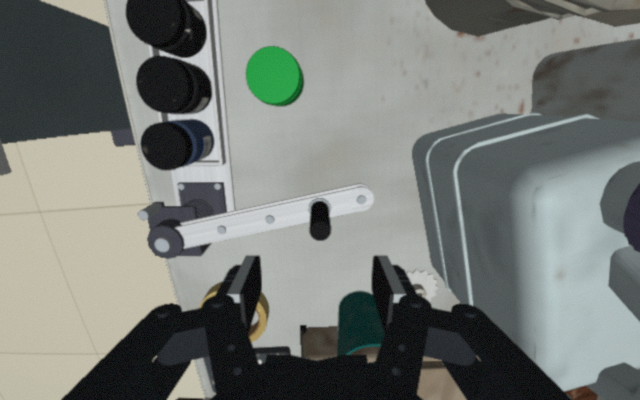

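The post's top centre is at (0.575, -0.198), matching the prediction. It shows at (319,220), centred between the fingers. Descending.

```bash
python3 -m creep '[[[-0.4,0,0.0015,0.02,0,0,0],[-0.4,0,0,0.03,0,0,0],[-0.4,0,0,0.02,0,0,0],[-0.4,0,0,0.01,0,0,0],[-0.4,0,0,0.009,0,0,0],[-0.4,0,0,0,0,0,0],[1,0,0,0,0,0,0],[1,0,0,0,0,0,0],[1,0,0,0,0,0,0],[1,0,0,0,0,0,0]]]' 80
python3 -m creep '[[[1,0,0,0,0,0,0],[1,0,0,0,0,0,0],[1,0,0,0,0,0,0],[1,0,0,0,0,0,0]]]'
```

```text
clock: 23.05
position: [0.5761, -0.1982, 0.1151]
tool_rot: [3.141, 0.0, 1.5]
force: [-2.8, 0.9, 7.5]
grip_width: 0.0141
finger_force: 77.7
clock: 23.45
position: [0.5761, -0.1982, 0.1151]
tool_rot: [3.141, 0.0, 1.5]
force: [-1.5, 0.5, 7.4]
grip_width: 0.0143
finger_force: 77.8
```

Run:
```python
from h import *
piv=np.array([.4317,-.2204]);s=observe();p0=np.array(s["position"])[:2];yaw=s["tool_rot"][2]
x=np.array([np.cos(yaw),np.sin(yaw)]);y=np.array([np.sin(yaw),-np.cos(yaw)])
d=p0-piv;print(s["position"],"r",np.hypot(*d),"ang",np.arctan2(d[1],d[0])+.07-.221)
a0=np.arctan2(d[1],d[0]);r=.145;prev=p0
for i,a in enumerate(np.linspace(a0,1.501,19)[1:]):
    q=piv+r*np.array([np.cos(a),np.sin(a)]);print(i+1,((q-prev)@x).round(4),((q-prev)@y).round(4),q.round(4));prev=q
```

```text
[ 0.57610116 -0.19816335  0.11510439] r 0.14610326044898503 ang 0.0017919868544828133
1 0.0102 -0.0039 [ 0.573  -0.1877]
2 0.0103 -0.0036 [ 0.5701 -0.1772]
3 0.01 -0.0043 [ 0.5665 -0.167 ]
4 0.0096 -0.0051 [ 0.5621 -0.157 ]
5 0.0092 -0.0058 [ 0.557  -0.1474]
6 0.0087 -0.0064 [ 0.5512 -0.1383]
7 0.0082 -0.0071 [ 0.5447 -0.1296]
8 0.0077 -0.0077 [ 0.5376 -0.1214]
9 0.0071 -0.0082 [ 0.5299 -0.1137]
10 0.0064 -0.0087 [ 0.5216 -0.1067]
11 0.0058 -0.0092 [ 0.5129 -0.1002]
12 0.0051 -0.0096 [ 0.5036 -0.0945]
13 0.0043 -0.01 [ 0.494  -0.0895]
14 0.0036 -0.0103 [ 0.4841 -0.0852]
15 0.0028 -0.0105 [ 0.4738 -0.0816]
16 0.002 -0.0107 [ 0.4633 -0.0789]
17 0.0012 -0.0108 [ 0.4526 -0.0769]
18 0.0004 -0.0109 [ 0.4418 -0.0758]
```

```bash
python3 -m creep '[[[1,0.01,-0.003,0,0,0,0],[1,0.01,-0.004,0,0,0,0],[1,0.01,-0.004,0,0,0,0],[1,0.01,-0.005,0,0,0,0],[1,0.009,-0.006,0,0,0,0],[1,0.009,-0.006,0,0,0,0]]]'
python3 -m creep '[[[1,0.008,-0.007,0,0,0,0],[1,0.008,-0.008,0,0,0,0],[1,0.007,-0.008,0,0,0,0],[1,0.006,-0.009,0,0,0,0],[1,0.006,-0.009,0,0,0,0],[1,0,0,0,0,0,0]]]'
python3 - <<'E'
from h import *
piv=np.array([.4317,-.2204]);s=observe();d=np.array(s["position"])[:2]-piv;print(s["position"],"r",np.hypot(*d),"ang",np.arctan2(d[1],d[0])+.07-.221,s["force"])
E
```

```text
clock: 24.05
position: [0.5523, -0.138, 0.1151]
tool_rot: [3.14, 0.001, 1.5]
force: [-1.2, -4.9, 9.2]
grip_width: 0.0142
finger_force: 78.4
clock: 24.65
position: [0.5136, -0.0998, 0.1151]
tool_rot: [3.14, 0.0, 1.501]
force: [3.4, -3.8, 3.5]
grip_width: 0.0142
finger_force: 78.5
[ 0.51362499 -0.09977482  0.1151222 ] r 0.14581542882669646 ang 0.8231875372149732 [ 3.40136523 -3.75460884  3.50540042]
```

Tracking well. I continue to the stop.

```bash
python3 -m creep '[[[1,0.005,-0.01,0,0,0,0],[1,0.004,-0.01,0,0,0,0],[1,0.004,-0.01,0,0,0,0],[1,0.003,-0.0105,0,0,0,0],[1,0.002,-0.0105,0,0,0,0],[1,0.001,-0.011,0,0,0,0],[1,0,-0.005,0,0,0,0],[1,0,0,0,0,0,0]]]'
python3 -m creep '[[[1,0,-0.002,0,0,0,0],[1,0,-0.002,0,0,0,0],[1,0,0,0,0,0,0],[1,0,0,0,0,0,0]]]'
cat > a.py <<'E'
from h import *
piv=np.array([.4317,-.2204]);s=observe();d=np.array(s["position"])[:2]-piv;print(s["position"],"r",np.hypot(*d),"ang",np.arctan2(d[1],d[0])+.07-.221,s["force"])
E
python3 a.py
```

```text
clock: 25.45
position: [0.4488, -0.0761, 0.1151]
tool_rot: [3.139, -0.001, 1.501]
force: [5.4, -0.1, 4.2]
grip_width: 0.0143
finger_force: 78.3
clock: 25.85
position: [0.4455, -0.0758, 0.115]
tool_rot: [3.138, -0.001, 1.501]
force: [4.9, 1.3, 6.4]
grip_width: 0.014
finger_force: 78.3
[ 0.44549182 -0.07576979  0.11504873] r 0.14528630601364914 ang 1.3247245864137842 [4.87286759 1.27266644 6.3774285 ]
```

```bash
for i in 1; do python3 -m creep '[[[1,0,-0.002,0,0,0,0],[1,0,-0.0015,0,0,0,0],[1,0,0,0,0,0,0],[1,0,0,0,0,0,0]]]'; done; python3 a.py
python3 -m creep '[[[1,0,-0.002,0,0,0,0],[1,0,0,0,0,0,0],[1,0,0,0,0,0,0]]]'; python3 a.py
```

```text
clock: 26.25
position: [0.4422, -0.0755, 0.1151]
tool_rot: [3.138, -0.0, 1.501]
force: [7.0, 2.4, 5.8]
grip_width: 0.0142
finger_force: 78.4
[ 0.4421943  -0.07552685  0.11506302] r 0.14525274356070608 ang 1.3474848076201438 [6.98323667 2.35546672 5.84443289]
clock: 26.55
position: [0.4415, -0.0755, 0.1152]
tool_rot: [3.136, -0.0, 1.501]
force: [14.8, 1.5, -2.9]
grip_width: 0.0141
finger_force: 78.0
[ 0.44148247 -0.07550057  0.11519325] r 0.14522926826305863 ang 1.3523864731339925 [14.8436433   1.47333621 -2.8584206 ]
```

The force jumped from 7 to 15 N with little movement, so this is the stop. I add a slight preload and verify.

```bash
python3 -m creep '[[[1,0,-0.001,0,0,0,0],[1,0,0,0,0,0,0],[1,0,0,0,0,0,0],[1,0,0,0,0,0,0],[1,0,0,0,0,0,0]]]'; python3 a.py
python3 - <<'E'
from h import *
a=grab_frame("scene");b=grab_frame("wrist");s=observe()
i=cv2.resize(a["image"][160:320,210:440],(575,400));cv2.imwrite("pics/f.png",cv2.resize(np.hstack([i,b["image"]])[:,:,::-1],(800,263)))
c,v=cloud(b,s);y=np.array([.0698,.9976]);x=np.array([.9976,-.0698]);r=c[...,:2]-np.array([.4415,-.0797]);cy=r@y;cx=r@x
m=v&(abs(c[...,2]-.104)<.003)&(cy>-.14)&(cy<.065)&(abs(cx)<.03);print("arm",m.sum(),np.polyfit(cy[m],cx[m],1) if m.sum()>20 else 0)
E
```

```text
clock: 27.05
position: [0.4412, -0.0755, 0.1152]
tool_rot: [3.134, 0.0, 1.501]
force: [18.3, 0.4, -6.2]
grip_width: 0.0144
finger_force: 78.0
[ 0.44117817 -0.07550416  0.1152469 ] r 0.14520550829513698 ang 1.3544757220789412 [18.30203469  0.37605962 -6.16742224]
arm 3765 [-0.00255557 -0.0012408 ]
```

View pics/f.png

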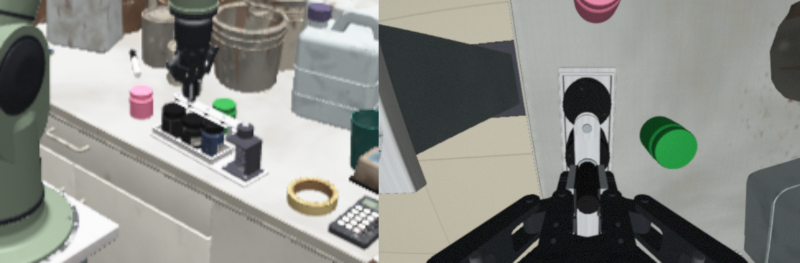

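The arm lies along the trough over all three upright jars: wrist half at (588,145), scene half at (195,110). Its depth slope against carrier y is 0.003 rad and the push is steady at about 18 N. The pink and green jars, pen and tape have not moved. I hand it in.

```bash
python3 -c "
from workcell import *
print(job_done())"
```

```text
the job is handed in; nothing more can be done
None
```

The squat jar and the tall jar stand upright in the trough beside the packed one, and I handed the job in at about 27 s of the 67 s with the retainer arm at its stop, still gripped by its post and pressed with about 18 N.

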